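File two loose flanges with their own kind

TASK

Two loose flanges, one round and one square, lie on the raised rubber deck of the sorting station. Slide each one off the end of the deck into the blue tray that holds the stack of its own shape, so that it lies flat on that tray's floor, and leave the steel housing and the jar where they are.

Things in the scene. Friction and masses are not known exactly. Their poses are not given: they have to be found in the camera images.
- station: Fixed sorting station, 312 mm (x) by 732 mm (y). Origin: centre of underside, on the bench. Middle (|y| < 120 mm): black rubber deck, top 30 mm above the bench. From each deck end to |y| = 360 mm: a blue tray, floor 22 mm above the bench, no lip towards the deck. Blue walls 6 mm thick, 45 mm high above the bench, all round: long ones at x = +-153, end ones at y = +-363 mm.
- round_flange: Loose round aluminium flange, 92 mm diameter, 15 mm thick, about 0.3 kg, lying flat on the deck; dark bore mark and four bolt hole marks, not real holes. Origin: centre of its underside; z up. Too wide for most grippers: push it.
- square_flange: Loose square aluminium flange, 88 by 88 mm (sides along its x and y), 15 mm thick, about 0.3 kg, lying flat on the deck; same marks. Origin: centre of its underside; z up. Too wide for most grippers: push it.
- round_stack: Stack of three round flanges (92 mm diameter, 45 mm high in all), fixed on the floor of one tray at its outer end, 304 mm from the station's middle along the station's +y or -y. Origin: centre of its underside. It marks the tray for round flanges; about 138 mm of free floor lies between the deck's end and the stack.
- square_stack: Stack of three square flanges (88 by 88 mm, 45 mm high in all), fixed likewise in the other tray. Origin: centre of its underside. It marks the tray for square flanges.
- housing: Bystander: steel cylinder 78 mm diameter, 91 mm high, standing on the bench just beyond the station. Origin: centre of its underside.
- oil: Bystander: jar 56 mm diameter, 90 mm high, black cap, standing on the bench just beyond the station. Origin: centre of its underside.
Not all that is in view belongs to the job. Leave any green or turquoise look-alike of the square_flange alone. What is shaped like the round_flange but brown is not meant.

How it is judged:
At the end, for the whole second after the job is handed in: The round flange lies flat (within 0.06 rad) and at rest on the floor of the tray with the round stack, and the square flange likewise in the tray with the square stack: underside less than 26 mm above the bench, centre at least 35 mm past the deck's end and inside the tray walls (((y of round_stack in the frame of station above 0 m and y of round_flange in the frame of station between 0.155 and 0.36 m) or (y of round_stack in the frame of station below 0 m and y of round_flange in the frame of station between -0.36 and -0.155 m)) and x of round_flange in the frame of station between -0.15 and 0.15 m and z of each of round_flange, square_flange in the frame of station below 0.026 m and angle between each of round_flange, square_flange's own z axis and vertical below 0.06 rad and linear speed of each of round_flange, square_flange below 0.01 m/s and ((y of square_stack in the frame of station above 0 m and y of square_flange in the frame of station between 0.155 and 0.36 m) or (y of square_stack in the frame of station below 0 m and y of square_flange in the frame of station between -0.36 and -0.155 m)) and x of square_flange in the frame of station between -0.15 and 0.15 m); the robot touches nothing.
It fails at once if the housing or jar is moved by more than 20 mm (distance of any of housing, oil from where it was at the start of the episode above 0.02 m).
It also fails if it takes over 51 s, if anything falls off the work surface, if the arm or the gripper's body presses on something with over 40 N, if the wrist force passes 120 N, or if a joint passes its speed limit or range.

ROBOT

A 6-joint arm with a two-finger parallel gripper is mounted at the origin on the work surface. World frame = base frame: x ahead of the robot, y to its left, z up, the work surface at z = 0. Lengths are in m, angles in rad, forces in N, time in s.
With the tool pointing down it reaches from about 0.25 to 0.725 m from the base axis. Payload 4 kg.
Tool frame: the origin (TCP) lies midway between the tips of the shut fingers; the grasp point (between the pads) lies r.tcp_to_grasp behind it (r.tcp_to_grasp is the distance from the TCP to the grasp point, in m); z points along the fingers, y is the line along which they close (so a half turn about z gives the same grasp; the last joint's range is limited). The gripper opens to 85 mm and grips with 20 to 120 N. Pads are 22 mm wide; open, the fingers measure 114 mm over their backs; the gripper's body (76 mm by 85 mm) begins 54 mm behind the grasp point. The pads swing forward as they close: fully open they stand 13 mm farther back than shut.
Start: joints at [0, 0.241, 0.005, 1.335, 0, 1.571], TCP at [0.5, -0, 0.231] pointing down, gripper open.
Joint ranges: [-2.72, 2.72], [-1.05, 1.87], [-1.09, 1.28], [-1.99, 2.15], [-1.42, 1.44], [-3.14, 3.14]. Speed limits (rad/s): [2.79, 2.79, 3.14, 3.14, 3.14, 3.14].

INTERFACE

Orientations are given as a unit quaternion [x, y, z, w].
In Python, from workcell import r gives the robot as it stands.
- The arm moves only by the tool drive_tool, never from a script. Its argument "targets" is a list of rows, each a list of 4 numbers: the shift along the tool's x, y, z each as a share of 0.04 m, from -1 to 1, then the turn about the tool's z as a share of 5 degrees, from -1 to 1. A call has 1 to 5 rows; each row shifts and turns the commanded pose from where the row before left it, along the tool's axes as they then stand; what a row does not reach is not made up. A row lasts 1/10 s, in which the tool goes at most 50 mm and 8.59 degrees, less where a joint would pass 70% of its speed; a pose out of reach is approached as far as the arm can. A call with a number of a shift or a turn outside -1 to 1 is refused whole. A call with a gripper value outside its range is refused whole. "grip" is the opening, from 0 (shut) to 1 (fully open), set as the call begins (left out, the last holds). The fingers move at their own pace and stop on an object; "squeeze" is the grip in N (left out, the last holds). Time passes only in rows, so rows that do not move let the fingers close. It gives the time, the measured TCP pose, the force, the opening and the grip force at its end, in the units of the state.
- r.get_obs(): the state, without advancing time (a new reading comes with each control period).
- r.snapshot(name): name is "scene" or "side" or "wrist"; returns (picture, depth): 420x560x3 uint8, red, green, blue; 420x560 float32, m along the optical axis (not along the pixel's ray), 0 where there is no reading.
- r.camera_params(name): a dict with "fov_y" (degrees; the focal length in pixels is half the picture's height over the tangent of half this angle, whatever the lens; pixels are square), "cx", "cy" (the principal point, pixels), "k1" (the pictures are not rectified: a ray, as slopes to the right and down, at radius r is drawn at 1 + k1 r^2 times it, then the intrinsics apply), "R" (3x3) and "t" (3): a world point X has camera coordinates R X + t. Camera axes: x right, y down, z forward; pixel columns grow to the right and rows downward; lengths in m; the calibration is good to about 2 mm. A picture is of the moment at which its call begins: read the wrist's pose just before it. camera_params takes no time and is no camera call; for the wrist camera it gives the pose at the moment of the call.
- r.sign_off(): hands the job in; it is judged then, once.
Trained networks look in the newest picture that a camera, given by its name, has taken for a name from the list of things; names that differ only in an ending like _2 or _b are one class to them, and where a whole thing is asked for, a point or a joint stands for the part that bears it (a point fixed in the world has none). Each returns a list of dicts, best first, with "conf" (0 to 1); they miss things now and then, are a little off and sometimes report something else, mostly with a low value. They report only what shows in the picture. A call takes as long as a camera call. They do not tell look-alikes from the thing itself.
- r.find_in(target, camera): "box" ([left, top, right, bottom] in pixels, round what is visible of it).
The state is a dict: "t": time; "joint_pos": joint angles; "joint_vel": joint speeds; "tau": joint torques, N m; "tool_pos": TCP position; "eef_rot": TCP orientation; "force": force on the tool from outside, world axes, zero at the start; "wrist_torque": the same for the moment, N m; "opening": finger opening in m; "grasp_force": force on a finger pad.
Only numpy, scipy, OpenCV 4.12 (cv2) and the standard library are available. Lean on these libraries where they do the work, as an engineer would, in place of code of your own. Each camera call takes 0.05 s, during which the arm holds its last target. There are 200 camera calls.

## Working session

There is one attempt and no reset: what is moved stays moved. The work goes in short steps, Python scripts to look and compute and a tool call to move; the robot and the scene stay as the last step left them, time stands still between calls to the robot, and variables do not carry over. Pictures are saved under pics/ and viewed, at most 10 in all, crops included, and the job is handed in when it is done.

Besides the shell and the picture viewer there is one more tool, called after "Emit:" as name([rows], argument=value, ...), one row to a line, values as JSON. drive_tool: Moves the arm, as the interface text tells. Shift numbers are shares of 0.04 m and turn numbers shares of 5 degrees, none past 1 either way. Its arguments: {"type":"object","properties":{"targets":{"type":"array"},"grip":{"type":"number"},"squeeze":{"type":"number"}},"required":["targets"]}

```bash
mkdir -p pics; ls
python3 - <<'E'
from workcell import r
import cv2,numpy as np
for n in("scene","side"):
    p,d=r.snapshot(n); cv2.imwrite(f"pics/{n}.png",p[:,:,::-1]); np.savez(f"{n}.npz",p=p,d=d)
    c=r.camera_params(n); print(n,c)
o=r.get_obs();print(o["t"],o["tool_pos"],o["eef_rot"])
E
```

```text
pics
scene {'fov_y': 55.88272715100235, 'cx': 274.95812697003396, 'cy': 211.56519554816455, 'k1': -0.012459805485255368, 'R': array([[ 4.14494693e-01,  9.10051727e-01,  6.25956943e-05],
       [ 7.11933313e-01, -3.24216282e-01, -6.22924361e-01],
       [-5.66873096e-01,  2.58243405e-01, -7.82282070e-01]]), 't': array([-0.17867756, -0.35322943,  1.57510156])}
side {'fov_y': 57.79599067486262, 'cx': 279.2687283293508, 'cy': 208.42414857751072, 'k1': -0.06353795312338374, 'R': array([[ 0.905169  , -0.42463541,  0.01881095],
       [-0.29476599, -0.65898881, -0.69198755],
       [ 0.30623862,  0.62082085, -0.72166431]]), 't': array([-0.5176233 ,  0.17026718,  0.90286842])}
0.1 [4.99451460e-01 2.85027607e-06 2.30519755e-01] [ 7.07114995e-01  7.07097961e-01 -6.46286577e-04 -6.62391315e-04]
```

View pics/scene.png

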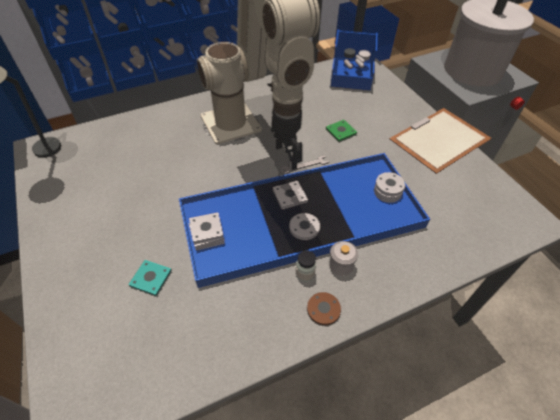

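View pics/side.png

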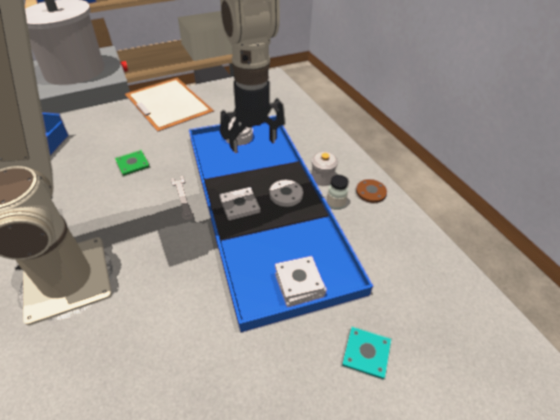

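The scene picture shows the grey square flange at (291,194) and the round one at (305,227) on the deck. The square stack is at (207,230), on the −y side, and the round stack at (390,186), on the +y side. The side view agrees: square at (240,203), round at (286,193).

Candidates in the scene picture:
- **Square:** grey (291,194), chosen. Green (341,130) and turquoise (150,277) are look-alikes, and the stack at (207,230) is fixed.
- **Round:** grey (305,227), chosen. Brown (323,308) is a look-alike, the stack at (390,186) is fixed, and the housing is at (344,252).

Next I'll rectify the view to a top-down map.

```bash
cat > h.py <<'E'
import numpy as np,cv2
def cloud(d,c):
    h,w=d.shape; f=h/2/np.tan(np.radians(c["fov_y"]/2))
    K=np.array([[f,0,c["cx"]],[0,f,c["cy"]],[0,0,1.]])
    v,u=np.mgrid[:h,:w]; uv=np.stack([u,v],-1).reshape(-1,1,2).astype(float)
    n=cv2.undistortPoints(uv,K,np.array([c["k1"],0,0,0.])).reshape(h,w,2)
    P=np.dstack([n*d[...,None],d]); X=(P-c["t"])@c["R"]; X[d==0]=np.nan
    return X
def ortho(p,c,z,x0,x1,y0,y1,s=.001):
    # view from above: rows = x decreasing, cols = y decreasing
    f=p.shape[0]/2/np.tan(np.radians(c["fov_y"]/2))
    K=np.array([[f,0,c["cx"]],[0,f,c["cy"]],[0,0,1.]])
    X,Y=np.meshgrid(np.arange(x1,x0,-s),np.arange(y1,y0,-s),indexing="ij")
    W=np.stack([X,Y,0*X+z],-1).reshape(-1,3)
    uv,_=cv2.projectPoints(W,cv2.Rodrigues(c["R"])[0],c["t"],K,np.array([c["k1"],0,0,0.]))
    uv=uv.reshape(*X.shape,2).astype(np.float32)
    return cv2.remap(p,uv[...,0],uv[...,1],cv2.INTER_LINEAR)
E
python3 - <<'E'
from workcell import r
from h import *
out=[]
for n in("scene","side"):
    z=np.load(n+".npz"); c=r.camera_params(n); p=z["p"]; X=cloud(z["d"],c)
    hsv=cv2.cvtColor(p,cv2.COLOR_RGB2HSV)
    box=(X[...,0]>.25)&(X[...,0]<.9)&(abs(X[...,1])<.6)
    blue=(hsv[...,0]>100)&(hsv[...,0]<128)&(hsv[...,1]>130)&box&(X[...,2]>.035)&(X[...,2]<.055)
    rim=(X[blue][:,:2]*1000).astype(np.float32); rim=rim[::1]
    print(n,"rim",cv2.minAreaRect(rim), len(rim))
    seeds={"scene":dict(sq=(291,190),rd=(302,227),sst=(206,224),rst=(390,180),oil=(307,258),hou=(344,250)),
     "side":dict(sq=(235,205),rd=(286,188),sst=(299,268),oil=(339,183),hou=(324,160))}[n]
    for k,(u,v) in seeds.items():
        q=X[v-2:v+3,u-2:u+3].reshape(-1,3); zz=np.nanmedian(q[:,2]); s=np.nanmedian(q,0)
        tol=.006 if k in("sq","rd") else .012
        m=(abs(X[...,2]-zz)<tol)&(np.linalg.norm(X[...,:2]-s[:2],axis=-1)<.09)
        if k in("sq","rd","sst","rst"): m&=(hsv[...,1]<90)&(hsv[...,2]>70)
        nl,l,st,ce=cv2.connectedComponentsWithStats(m.astype(np.uint8)); 
        L=l[v,u] or np.argmax(st[1:,4])+1
        pts=(X[l==L][:,:2]*1000).astype(np.float32)
        print(k,"z",round(zz*1000),"rect",cv2.minAreaRect(pts),"circ",cv2.minEnclosingCircle(pts))
    o=ortho(p,c,.045,.3,.75,-.4,.4); out.append(o)
cv2.imwrite("pics/o.png",cv2.resize(np.vstack(out),None,fx=.66,fy=.66)[:,:,::-1])
E
```

```text
scene rim ((540.033447265625, 43.455841064453125), (727.3804321289062, 314.3164367675781), 82.45714569091797) 1291
sq z 44 rect ((466.2752685546875, 34.283363342285156), (89.46514892578125, 92.57884979248047), 84.06375885009766) circ ((467.2640686035156, 34.293128967285156), 60.06489944458008)
rd z 45 rect ((601.405029296875, 19.583614349365234), (90.54437255859375, 88.94227600097656), 35.1435661315918) circ ((599.9754638671875, 19.832651138305664), 47.95945358276367)
sst z 67 rect ((497.81146240234375, -257.0188293457031), (85.18677520751953, 92.14812469482422), 80.4972915649414) circ ((498.0298156738281, -256.7499694824219), 60.522979736328125)
rst z 66 rect ((577.8919067382812, 342.96685791015625), (89.51679992675781, 92.087646484375), 26.706287384033203) circ ((576.5578002929688, 341.87664794921875), 48.272186279296875)
oil z 90 rect ((730.987548828125, -43.434471130371094), (48.7950553894043, 48.95329666137695), 35.42778396606445) circ ((730.7702026367188, -42.00312805175781), 25.873394012451172)
hou z 89 rect ((749.8738403320312, 65.86331939697266), (61.945526123046875, 60.4271
[... 415 characters left out ...]
33984375, 17.579769134521484), (92.04864501953125, 89.62574768066406), 36.06129455566406) circ ((601.845458984375, 17.995834350585938), 49.42723846435547)
sst z 67 rect ((497.1823425292969, -260.4281921386719), (90.97443389892578, 88.40776824951172), 79.93660736083984) circ ((496.8443908691406, -262.07061767578125), 60.601226806640625)
oil z 90 rect ((730.1629028320312, -45.89084243774414), (49.78731918334961, 47.63816833496094), 72.34832000732422) circ ((730.72412109375, -45.931339263916016), 26.168066024780273)
hou z 80 rect ((747.4251098632812, 63.336944580078125), (71.62383270263672, 74.30796813964844), 59.346797943115234) circ ((748.3602905273438, 63.65207290649414), 38.774497985839844)
```

View pics/o.png

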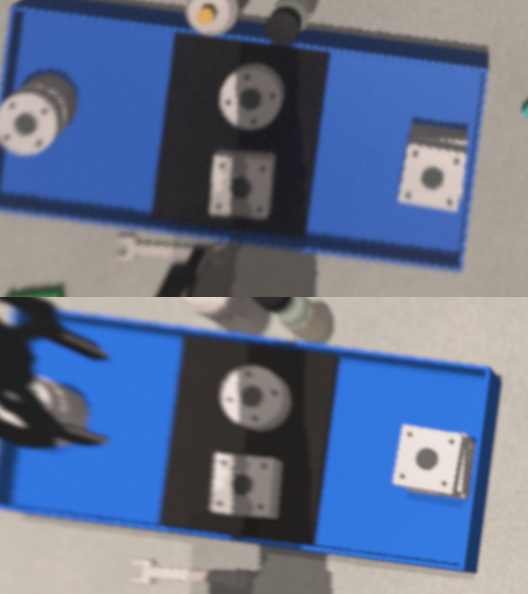

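The rectified view shows the square flange at station (x,y) ≈ (−71,−18) mm and the round at (64,−15) mm. The station is centred at about (539,41.5) mm with yaw −7.5°. The square goes to −y and the round to +y, pushed by two half-open fingers lined up along the station's x. Before the first reach I'll check the choice in one close crop.

Run:
```python
import cv2
p=cv2.imread("pics/scene.png"); cv2.imwrite("pics/crop.png",cv2.resize(p[160:260,240:370],None,fx=5,fy=5,interpolation=cv2.INTER_CUBIC))
```

```text
(no output)
```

View pics/crop.png

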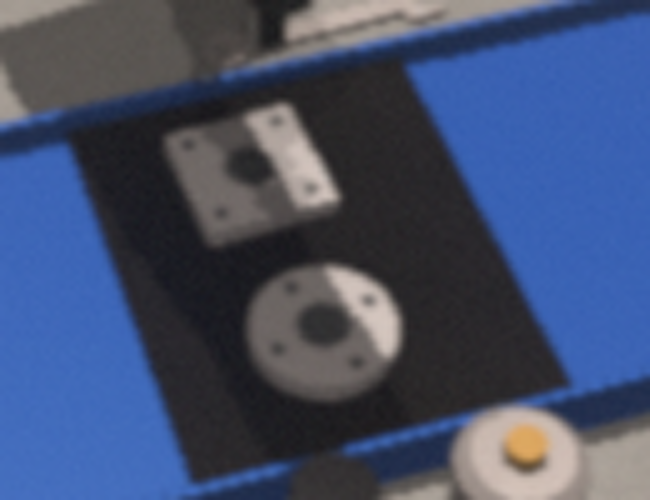

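Emit:
drive_tool([
  [0.88,-0.2,0.6,0],
  [0.88,-0.2,0.6,0],
  [0.88,-0.2,0.6,0],
  [0,0,0.6,1],
  [0,0,0.6,0.5],
], grip=0.59)

```text
t: 0.6
tool_pos: [0.4752, 0.1068, 0.1101]
eef_rot: [0.752, 0.659, -0.0, -0.0]
force: [0.6, -0.5, -0.0]
opening: 0.0505
grasp_force: 0.0
```

The crop confirms both flanges are plain grey aluminium with bore marks: square at crop (250,170), round at (325,325). Next, descend behind the square.

Emit:
drive_tool([
  [0,0,0.7,0],
  [0,0,0.7,0],
  [0,0,0.4,0],
  [0,0,0.15,0],
  [0,0,0,0],
])

```text
t: 1.1
tool_pos: [0.4751, 0.1054, 0.0324]
eef_rot: [0.752, 0.659, -0.001, -0.001]
force: [-0.2, 0.6, 0.5]
opening: 0.0504
grasp_force: 0.0
```

Run:
```python
from workcell import r
from h import *
p,d=r.snapshot("side"); c=r.camera_params("side"); o=r.get_obs(); print(o["tool_pos"],o["force"],r.tcp_to_grasp)
u=cv2.projectPoints(np.array([o["tool_pos"]]),cv2.Rodrigues(c["R"])[0],c["t"],np.array([[420/2/np.tan(np.radians(c["fov_y"]/2)),0,c["cx"]],[0,380.4,c["cy"]],[0,0,1.]]),np.array([c["k1"],0,0,0]))[0]
print(u); cv2.imwrite("pics/s2.png",cv2.resize(p[120:260,170:350],None,fx=4,fy=4)[:,:,::-1])
```

```text
[0.47602581 0.10560892 0.03336762] [-0.22314271 -0.3011365   0.18531057] 0.0187
[[[233.61736867 186.55780627]]]
```

View pics/s2.png

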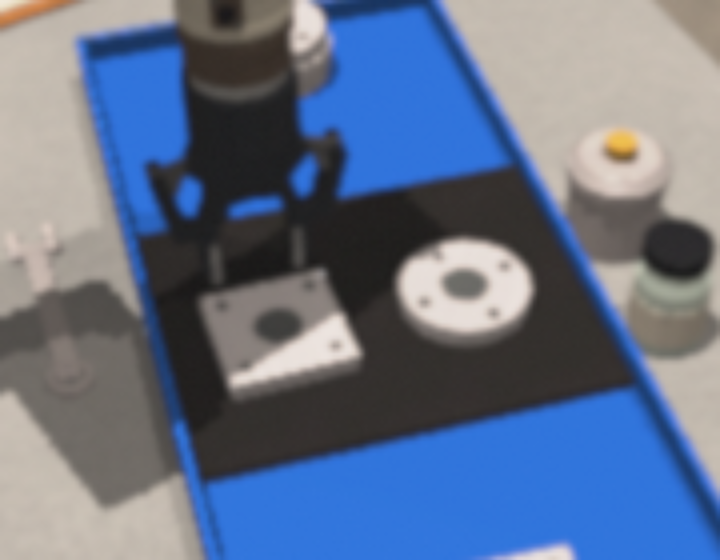

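The picture shows the fingers at crop (215,265) and (300,245), standing just behind the square's +y edge and clear of the round. Push towards −y.

Emit:
drive_tool([
  [-0.15,0,0.06,0],
  [-0.25,0,0,0],
  [-0.25,0,0,0],
  [-0.25,0,0,0],
  [-0.25,0,0,0],
])

```text
t: 1.65
tool_pos: [0.4705, 0.0594, 0.0316]
eef_rot: [0.752, 0.659, 0.001, 0.0]
force: [1.4, 2.5, 1.9]
opening: 0.0506
grasp_force: 1.4
```

Emit:
drive_tool([
  [-0.25,0,0,0],
  [-0.25,0,0,0],
  [-0.25,0,0,0],
  [-0.25,0,0,0],
  [-0.25,0,0,0],
])

```text
t: 2.15
tool_pos: [0.4633, 0.0096, 0.0309]
eef_rot: [0.752, 0.659, -0.0, -0.0]
force: [1.0, 2.3, 1.8]
opening: 0.0505
grasp_force: 1.4
```

```bash
cat > look.py <<'E'
import sys
from workcell import r
from h import *
o=r.get_obs()
S=np.array([539,41.5]); ex=np.array([.9914,-.131]); ey=np.array([.131,.9914])
st=lambda q:np.round([(q-S)@ex,(q-S)@ey],1)
print("tcp st",st(o["tool_pos"][:2]*1000),"z",round(o["tool_pos"][2]*1000,1),"t",o["t"])
for n in("scene","side"):
    p,d=r.snapshot(n); X=cloud(d,r.camera_params(n)); hsv=cv2.cvtColor(p,cv2.COLOR_RGB2HSV)
    q=X[...,:2]*1000-S; a=q@ex; b=q@ey
    m=(abs(a)<145)&(abs(b)<255)&(hsv[...,1]<90)&(hsv[...,2]>60)&(X[...,2]>.026)&(X[...,2]<.052)
    nl,l,s,ce=cv2.connectedComponentsWithStats(m.astype(np.uint8))
    for i in range(1,nl):
        if s[i,4]>80:
            P=X[l==i]; A=np.c_[P[:,:2]-P[:,:2].mean(0),np.ones(len(P))]; w=np.linalg.lstsq(A,P[:,2],rcond=None)[0]
            R=cv2.minAreaRect((P[:,:2]*1000).astype(np.float32))
            print(n,"st",st(np.array(R[0])),"size",np.round(R[1]),"ang",round(R[2],1),"ztop",round(np.median(P[:,2])*1000,1),"slope",np.round(w[:2],3))
    if len(sys.argv)>1 and n==sys.argv[1]: cv2.imwrite("pics/"+sys.argv[2],p[:,:,::-1])
E
python3 look.py
```

```text
tcp st [-70.9 -41.5] z 30.9 t 2.15
scene st [-81.  -93.5] size [ 95. 106.] ang 81.9 ztop 43.9 slope [-0.019 -0.007]
scene st [58.  -8.8] size [ 96. 106.] ang 61.6 ztop 43.7 slope [-0.025 -0.047]
side st [69.3 -4. ] size [119. 101.] ang 74.1 ztop 44.0 slope [-0.02 -0.04]
side st [-71.8 -92.1] size [109.  99.] ang 83.0 ztop 44.5 slope [-0.004  0.005]
```

Emit:
drive_tool([
  [-0.25,0,0,0],
  [-0.25,0,0,0],
  [-0.25,0,0,0],
  [-0.2,0,0,0],
  [-0.2,0,0,0],
])

```text
t: 2.75
tool_pos: [0.4572, -0.0361, 0.0308]
eef_rot: [0.752, 0.659, -0.0, 0.0]
force: [0.6, 1.3, -1.6]
opening: 0.0507
grasp_force: 0.6
```

Emit:
drive_tool([
  [-0.2,0,0,0],
  [-0.2,0,0,0],
  [-0.2,0,0,0],
  [-0.2,0,0,0],
  [-0.15,0,0,0],
])

```text
t: 3.25
tool_pos: [0.4523, -0.0736, 0.0309]
eef_rot: [0.752, 0.659, -0.0, -0.0]
force: [0.8, 1.4, -0.8]
opening: 0.0504
grasp_force: 0.7
```

```bash
python3 look.py side s3.png
```

```text
tcp st [ -70.9 -125.4] z 30.9 t 3.25
scene st [ -73.8 -180.1] size [92. 96.] ang 85.1 ztop 36.1 slope [-0.015  0.007]
scene st [55.5 -8.5] size [103. 104.] ang 88.3 ztop 43.6 slope [ 0.014 -0.042]
side st [65.7 -3.2] size [117. 104.] ang 48.3 ztop 43.9 slope [-0.022 -0.043]
side st [ -74.  -181.1] size [96. 88.] ang 82.4 ztop 36.8 slope [0.009 0.03 ]
```

View pics/s3.png

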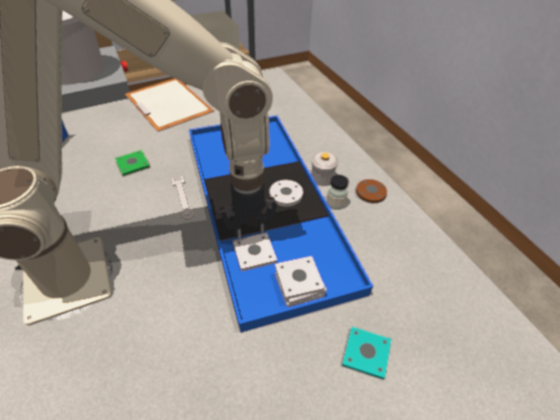

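The picture shows the square flange flat in the −y tray at (255,251), between the deck and its stack, with its top at about 36.5 mm. Lift and move behind the round.

Emit:
drive_tool([
  [0.3,0,-0.6,0],
  [0,0,-1,0],
  [0,1,-0.4,0],
  [0,0.9,0,0],
  [0,0.9,0,0],
])

```text
t: 3.85
tool_pos: [0.5672, -0.076, 0.1125]
eef_rot: [0.752, 0.659, 0.001, 0.001]
force: [0.2, 0.1, 0.2]
opening: 0.0504
grasp_force: 0.0
```

Emit:
drive_tool([
  [0.4,0.57,0,0],
  [0.43,0,0,0],
  [0,0,0,0],
  [0,0,0,0],
])

```text
t: 4.25
tool_pos: [0.5905, -0.0451, 0.1105]
eef_rot: [0.751, 0.66, -0.001, -0.0]
force: [0.8, 0.8, 0.1]
opening: 0.0504
grasp_force: 0.0
```

```bash
python3 look.py scene s4.png
```

```text
tcp st [ 62.4 -79.1] z 110.5 t 4.25
scene st [ -73.9 -180.9] size [90. 92.] ang 83.0 ztop 35.9 slope [-0.017 -0.001]
scene st [62.  -5.9] size [ 86. 111.] ang 39.5 ztop 43.7 slope [-0.013 -0.067]
side st [67.5 -7.7] size [110. 103.] ang 79.5 ztop 43.9 slope [-0.    -0.044]
side st [ -73.9 -183.8] size [92. 88.] ang 82.6 ztop 36.8 slope [0.004 0.019]
```

Emit:
drive_tool([
  [0,0.04,0.7,0],
  [0,0,0.7,0],
  [0,0,0.4,0],
  [0,0,0.19,0],
  [0,0,0,0],
])

```text
t: 4.85
tool_pos: [0.5923, -0.0462, 0.0305]
eef_rot: [0.752, 0.659, -0.001, -0.001]
force: [0.4, -0.4, -0.4]
opening: 0.0505
grasp_force: 0.0
```

Emit:
drive_tool([
  [0.2,0,0,0],
  [0.25,0,0,0],
  [0.25,0,0,0],
  [0.25,0,0,0],
  [0.25,0,0,0],
])

```text
t: 5.35
tool_pos: [0.6007, 0.0025, 0.0322]
eef_rot: [0.752, 0.659, 0.0, 0.001]
force: [-0.4, -3.2, 2.2]
opening: 0.0504
grasp_force: 1.7
```

Emit:
drive_tool([
  [0.25,0,0,0],
  [0.25,0,0,0],
  [0.25,0,0,0],
  [0.25,0,0,0],
  [0.25,0,0,0],
])

```text
t: 5.85
tool_pos: [0.6065, 0.0521, 0.0313]
eef_rot: [0.752, 0.659, -0.0, -0.0]
force: [0.5, -3.1, 2.9]
opening: 0.0504
grasp_force: 2.0
```

```bash
python3 look.py
```

```text
tcp st [65.5 19.4] z 31.3 t 5.85
scene st [ -74.  -181.9] size [88. 92.] ang 82.6 ztop 36.2 slope [-0.014  0.006]
scene st [68.2 88. ] size [ 70. 110.] ang 54.5 ztop 43.8 slope [-0.039 -0.063]
side st [73.  37.9] size [91. 41.] ang 51.0 ztop 44.1 slope [-0.015  0.12 ]
side st [ -73.8 -184. ] size [90. 88.] ang 82.2 ztop 36.7 slope [0.01  0.021]
```

Emit:
drive_tool([
  [0.25,0,0,0],
  [0.25,0,0,0],
  [0.25,0,0,0],
  [0.25,0,0,0],
  [0.25,0,0,0],
])

```text
t: 6.45
tool_pos: [0.6129, 0.1018, 0.0311]
eef_rot: [0.752, 0.659, -0.0, -0.0]
force: [-1.0, -2.2, 0.5]
opening: 0.0505
grasp_force: 1.0
```

Emit:
drive_tool([
  [0.25,0,0,0],
  [0.25,0,0,0],
  [0.25,0,0,0],
  [0.2,0,0,0],
  [0.2,0,0,0],
])

```text
t: 6.95
tool_pos: [0.6188, 0.1473, 0.031]
eef_rot: [0.752, 0.659, -0.0, -0.0]
force: [0.4, -1.2, -1.1]
opening: 0.0507
grasp_force: 0.7
```

Emit:
drive_tool([
  [0.2,0,0,0],
  [0.15,0,0,0],
  [0,0,0,0],
])

```text
t: 7.25
tool_pos: [0.6211, 0.1616, 0.0315]
eef_rot: [0.751, 0.66, 0.001, -0.0]
force: [-0.3, 0.0, -0.3]
opening: 0.0501
grasp_force: 0.1
```

```bash
python3 look.py scene s5.png
```

```text
tcp st [ 65.6 129.8] z 31.5 t 7.25
scene st [ -73.3 -182. ] size [88. 92.] ang 81.8 ztop 36.0 slope [-0.011  0.008]
scene st [ 76.2 192.2] size [53. 93.] ang 47.4 ztop 36.2 slope [-0.03   0.005]
side st [ 67.1 160.1] size [99. 72.] ang 9.5 ztop 36.3 slope [ 0.002 -0.01 ]
side st [ -73.9 -183.1] size [91. 89.] ang 82.5 ztop 36.7 slope [0.005 0.021]
```

View pics/s5.png

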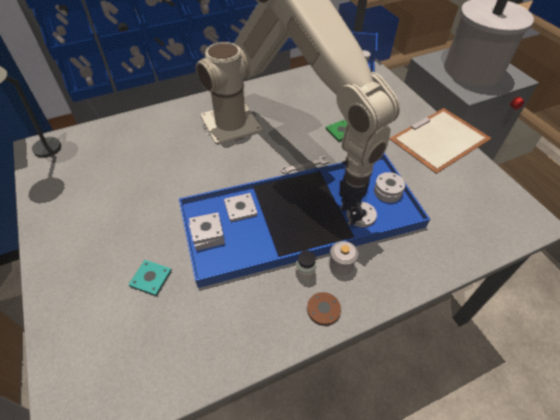

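The picture shows the round flange in the +y tray at (364,214), partly hidden by the gripper, and the square in its own tray at (240,206). Back off, lift, and check both.

Emit:
drive_tool([
  [-0.5,0,0,0],
  [-0.3,0,-0.8,0],
  [-0.5,0,-1,0],
  [-1,0,-1,0],
  [-1,0,-0.5,0],
])

```text
t: 7.85
tool_pos: [0.6053, 0.0326, 0.1623]
eef_rot: [0.752, 0.66, 0.002, 0.002]
force: [1.0, -1.2, 0.8]
opening: 0.0504
grasp_force: 0.0
```

Emit:
drive_tool([
  [-1,0,0,0],
  [-1,0,0,0],
  [0,0,0,0],
  [0,0,0,0],
])

```text
t: 8.25
tool_pos: [0.5931, -0.0473, 0.1588]
eef_rot: [0.753, 0.658, 0.0, -0.0]
force: [0.3, -0.2, 0.3]
opening: 0.0505
grasp_force: 0.0
```

```bash
python3 look.py side s6.png
```

```text
tcp st [ 65.3 -80.9] z 158.8 t 8.25
scene st [ -73.3 -181.9] size [88. 91.] ang 82.6 ztop 36.1 slope [-0.02  0.  ]
scene st [ 66.1 177.5] size [90. 93.] ang 35.0 ztop 36.3 slope [-0.015  0.017]
side st [ 49.8 176.7] size [94. 57.] ang 76.2 ztop 36.2 slope [0.021 0.031]
side st [ -73.8 -183.6] size [91. 88.] ang 82.3 ztop 36.7 slope [0.009 0.023]
```

View pics/s6.png

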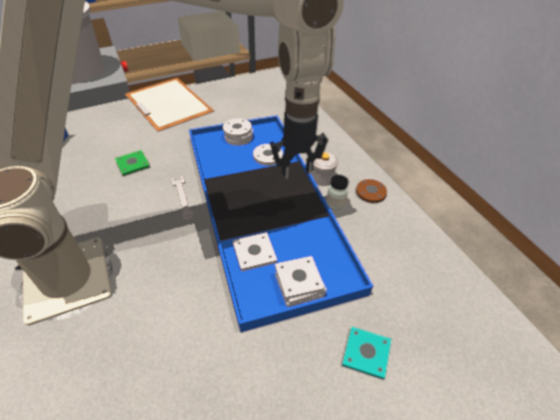

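The picture shows both flanges flat in their own trays: square at (255,251), round at (267,153). The housing and jar haven't moved.

```bash
python3 -c "
from workcell import r
print(r.sign_off())"
```

```text
the job is handed in; nothing more can be done
None
```

I handed the job in at about 8 s of the 51 s allowed. By the last camera check, both flanges lie flat on the floors of their own trays, the housing and jar look unmoved, and the arm is clear; the hand-in gave no verdict.

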